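Make up two downlight kits

ROBOT

A 6-joint arm with a two-finger parallel gripper is mounted at the origin on the work surface. World frame = base frame: x ahead of the robot, y to its left, z up, the work surface at z = 0. Lengths are in m, angles in rad, forces in N, time in s.
With the tool pointing down it reaches from about 0.375 to 0.975 m from the base axis. Payload 3.8 kg.
Tool frame: the origin (TCP) lies midway between the tips of the shut fingers; the grasp point (between the pads) lies 19 mm behind it; z points along the fingers, y is the line along which they close (so a half turn about z gives the same grasp; the last joint's range is limited). The gripper opens to 88 mm and grips with 3 to 60 N. Pads are 18 mm wide; open, the fingers measure 123 mm over their backs; the gripper's body (75 mm by 187 mm) begins 45 mm behind the grasp point.
Start: joints at [1.165, 0.264, 1.604, -0, 1.274, -0.037], TCP at [0.243, 0.63, 0.239] pointing down, gripper open.
Joint ranges: [-2.63, 2.63], [-0.94, 2.18], [0.31, 2.57], [-1.31, 4.45], [0, 2.66], [-2.55, 2.55]. Speed limits (rad/s): [2.57, 2.57, 3.14, 3.14, 3.14, 3.14].

INTERFACE

Orientations are given as a unit quaternion [w, x, y, z].
In Python, from station import sensors, capture, get_calibration, hand_in gives the robot as it stands.
- The arm moves only by the shell command python3 -m creep 'ROWS' [FORCE]. ROWS is JSON, a list of rows, each a list of 7 numbers: the closure, from 0 (fully open) to 1 (shut), then the shift along the tool's x, y, z in m, then the turn, a rotation vector about the tool's x, y, z in degrees. A call has 1 to 8 rows; each row is the pose to reach, as a shift and turn from the pose commanded when the call began, along the tool's axes at that moment; what a row does not reach only later rows make up. A row lasts 1/10 s, in which the tool goes at most 50 mm and 8.59 degrees, less where a joint would pass 70% of its speed; a pose out of reach is approached as far as the arm can. A call with a gripper value outside its range is refused whole. The fingers move at their own pace and stop on an object; FORCE is the grip in N (left out, the last holds). Time passes only in rows, so rows that repeat a pose let the fingers close. It gives the time, the measured TCP pose, the force, the opening and the grip force at its end, in the units of the state.
- sensors.read_state(): the state, without advancing time (a new reading comes with each control period).
- capture(name): name is "scene" or "top"; returns the picture (384x512x3 uint8, red, green, blue); there is no depth.
- get_calibration(name): a dict with "K" (3x3 intrinsics, pixels), "T" (4x4, takes a point from camera to world coordinates). Camera axes: x right, y down, z forward; pixel columns grow to the right and rows downward; lengths in m; the calibration is good to about 2 mm. A picture is of the moment at which its call begins. get_calibration takes no time and is no camera call.
- hand_in(): hands the job in; it is judged then, once.
The state is a dict: "clock": time; "joints": joint angles; "qvel": joint speeds; "joint_torque": joint torques, N m; "position": TCP position; "eef_rot": TCP orientation; "contact_force": force on the tool from outside, world axes, zero at the start; "moment": the same for the moment, N m; "grip_width": finger opening in m; "grip_force": force on a finger pad.
Only numpy, scipy, OpenCV 4.12 (cv2) and the standard library are available. Lean on these libraries where they do the work, as an engineer would, in place of code of your own. Each camera call takes 0.05 s, during which the arm holds its last target. There are 200 camera calls.

TASK

Make up two lighting kits from the stock on the bench. In the large tray put the wide open downlight can, flange down in the square pocket, with the LED module slid fully home into its bore, and lay the long driver flat in the long pocket; in the small tray stand the slim spotlight, flange down, in the bigger pocket and lay the short driver flat in the other, along the tray's short side. Set the parts down, do not drop them, and leave the reflector cup where it stands.

Things in the scene. Friction and masses are not known exactly. Their poses are not given: they have to be found in the camera images.
- large_tray: Larger kit tray, fixed, blue, 142 (x) by 157 mm (y). Origin: centre of underside, z up. Floor 3 mm thick; walls and divider 3 mm, tops 13 mm above the bench. Square lamp pocket 92 x 92 mm centred at x +22, y +29.5 mm, beside it at -x a solid deck as high as the rim. Long driver pocket 136 (x) by 56 mm (y) centred at x 0, y -47.5 mm.
- small_tray: Smaller oblong kit tray, fixed, blue, 92 (x) by 149 mm (y). Origin: centre of underside, z up. Floor 3 mm thick; walls and divider 3 mm, tops 13 mm above the bench. Lamp pocket, the bigger: 86 (x) by 78 mm (y), centred at x 0, y +32.5 mm. Driver pocket 86 (x) by 62 mm (y), centred at x 0, y -40.5 mm.
- downlight_can: Loose aluminium downlight can, 0.28 kg, standing on its flange. Origin: centre of underside, z up. Flange 72 mm diameter, 4 mm thick; round barrel 52 mm outside diameter, rim 36 mm above the underside. Bore 42 mm diameter, open at the top, a white diffuser 6 mm above the underside. Grip the barrel.
- led_module: Loose LED module, 0.15 kg, nose down. Origin: centre of underside, z up. Steel nose 40 mm diameter, 24 mm long, foot chamfered 3 mm; above it a finned heat sink 48 mm diameter, 26 mm tall (grip here), its lower face a shoulder. The nose slides freely into the can's 42 mm bore until the shoulder sits on the rim: module underside 12 mm above the can's underside.
- slim_spot: Loose slim spotlight, 0.20 kg, standing on its white flange, 58 mm diameter, 4 mm thick. Aluminium barrel 40 mm diameter with ring fins, closed flat top 44 mm above the underside. Origin: centre of underside, z up. Grip the barrel.
- long_driver: Loose LED driver, the long white box lying flat: 112 mm along its x, 34 mm along its y, 30 mm high, 0.18 kg. Origin: centre of underside, z up. The same either way round.
- short_driver: Loose LED driver, the short white box lying flat: 64 mm along its x, 40 mm along its y, 30 mm high, 0.11 kg. Origin: centre of underside, z up. The same either way round.
- reflector_cup: Loose polished reflector cup, in neither kit: conical, wide mouth up, 62 mm diameter at the mouth, 32 mm at the foot, 26 mm high. Origin: centre of underside.
Mind the look-alikes: they are no part of the job. Leave any blue or green look-alike of the downlight_can alone.

How it is judged:
By the outcome, as a careful person would: the job done as asked, in the order asked, and still so for the second after the job is handed in, with the robot touching nothing.
It also fails if it takes over 120 s, if anything falls off the work surface, if the arm or the gripper's body presses on something with over 40 N, if the wrist force passes 120 N, or if a joint passes its speed limit or range.

## Working session

There is one attempt and no reset: what is moved stays moved. The work goes in short steps, Python scripts to look and compute and a shell command to move; the robot and the scene stay as the last step left them, time stands still between calls to the robot, and variables do not carry over. Pictures are saved under pics/ and viewed, at most 14 in all, crops included, and the job is handed in when it is done.

```bash
ls; mkdir -p pics
python3 - <<'E'
from station import sensors,capture,get_calibration
import cv2,numpy as np
for n in("scene","top"):
    cv2.imwrite(f"pics/{n}0.png",cv2.resize(capture(n)[:,:,::-1],(768,576),interpolation=cv2.INTER_CUBIC)); c=get_calibration(n); print(np.round(c["K"],2).tolist(),np.round(c["T"],4).tolist())
print(sensors.read_state())
E
```

```text
pics
[[410.24, 0.0, 255.15], [0.0, 410.24, 185.56], [0.0, 0.0, 1.0]] [[0.6284, 0.4409, -0.6409, 1.2156], [0.7776, -0.3317, 0.5342, -0.6601], [0.023, -0.834, -0.5512, 0.6715], [0.0, 0.0, 0.0, 1.0]]
[[397.26, 0.0, 254.2], [0.0, 397.26, 195.25], [0.0, 0.0, 1.0]] [[-0.0137, -0.9971, 0.0744, 0.4159], [-0.9998, 0.0127, -0.0143, -0.0447], [0.0133, -0.0746, -0.9971, 1.248], [0.0, 0.0, 0.0, 1.0]]
{'clock': 0.1, 'joints': array([ 1.16509957e+00,  2.64668054e-01,  1.60521158e+00, -4.41725149e-05,
        1.27367391e+00, -3.69068308e-02]), 'qvel': array([ 0.00113914, -0.00267829, -0.00210927,  0.00012704, -0.00080427,
        0.00036076]), 'joint_torque': array([ 9.70370202e-04, -5.03615749e+01, -3.58073616e+01,  7.32468115e-02,
        2.32991920e-02, -2.27523566e-05]), 'position': array([0.24310242, 0.62903624, 0.23753303]), 'eef_rot': array([-1.94610447e-04,  1.83345322e-01,  9.83048082e-01, -9.61169397e-04]), 'contact_force': array([ 0.3607277 , -0.72269571,  0.22210219]), 'moment': array([-0.00453077,  0.00309034,  0.03256028]), 'grip_force': 0.0, 'grip_width': 0.08806073441385313}
```

View pics/scene0.png

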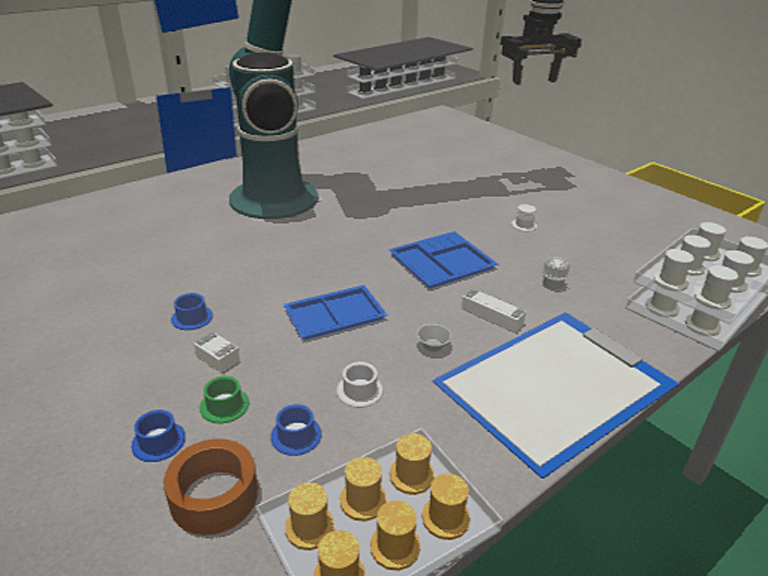

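View pics/top0.png

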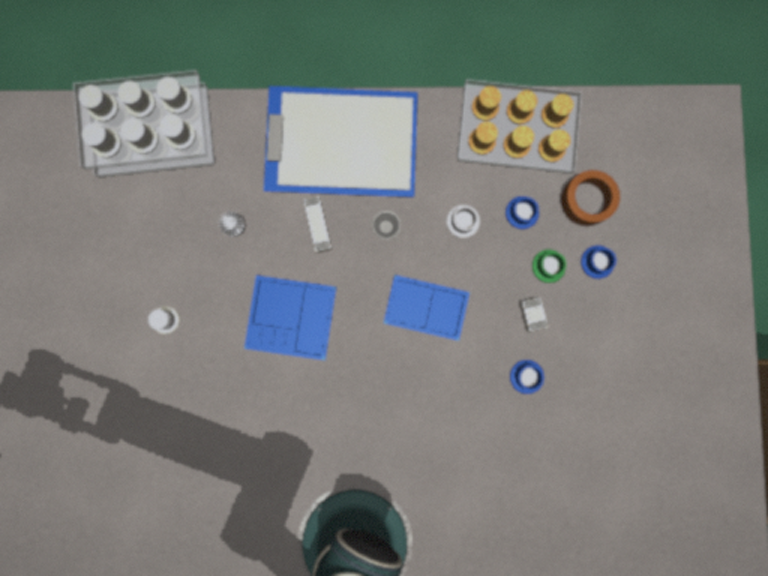

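Top view (768-wide pixels): the candidates for the can are white (463,221), blue (522,212), (598,261), (527,377) and green (548,266). I choose the white/aluminium one, because blue and green are excluded.

The other objects:
- **LED module:** finned metal part at (232,222).
- **Slim spot:** (163,320). The white racked cylinders at upper left are look-alikes.
- **Long driver:** (317,223).
- **Short driver:** (534,314).
- **Reflector cup:** (386,225), to be left alone.
- **Trays:** large (290,317), small (427,307).

```bash
cat > h.py <<'E'
import cv2,numpy as np
from station import sensors,capture,get_calibration
from scipy.spatial.transform import Rotation as R
def ray(n,uv,z):
    c=get_calibration(n);K=np.array(c["K"]);T=np.array(c["T"])
    uv=np.atleast_2d(np.asarray(uv,float)); d=np.c_[uv,np.ones(len(uv))]@np.linalg.inv(K).T@T[:3,:3].T
    return T[:3,3]+d*((z-T[2,3])/d[:,2])[:,None]
def proj(n,p):
    c=get_calibration(n);K=np.array(c["K"]);T=np.linalg.inv(np.array(c["T"]))
    q=(np.atleast_2d(p)@T[:3,:3].T+T[:3,3])@K.T; return q[:,:2]/q[:,2:]
def blob(im,uv,r,thr,S=4):
    "contour (image px) of what differs from the bench in a box round uv"
    u,v=map(int,uv);x0,y0=u-r,v-r
    b=im[y0:v+r,x0:u+r].astype(np.float32)
    bg=np.median(np.r_[b[0],b[-1],b[:,0],b[:,-1]],0)
    d=np.abs(b-bg).max(2); d=cv2.resize(d,None,fx=S,fy=S,interpolation=cv2.INTER_CUBIC)
    cs,_=cv2.findContours((d>thr).astype(np.uint8),cv2.RETR_EXTERNAL,cv2.CHAIN_APPROX_NONE)
    c=max(cs,key=cv2.contourArea)[:,0]
    return (c+.5)/S-.5+[x0,y0]
E
cat > m.py <<'E'
from h import *
im=capture("top")
def box(nm,uv,r,thr,z):
    c=ray("top",blob(im,uv,r,thr),z)[:,:2]
    (x,y),(w,h),a=cv2.minAreaRect((c*1000).astype(np.float32))
    print(nm,np.round([x,y,w,h,a],1))
def circ(nm,uv,r,thr,z):
    c=ray("top",blob(im,uv,r,thr),z)[:,:2]
    (x,y),(w,h),a=cv2.fitEllipse((c*1000).astype(np.float32))
    print(nm,np.round([x,y,w,h],1))
s=lambda x,y:(x/1.5,y/1.5)
for t in (20,30,45):
    print(t)
    box("large",s(290,317),40,t,.013);box("small",s(427,307),33,t,.013)
    box("long",s(317,223),22,t,.03);box("short",s(534,314),17,t,.03)
    circ("can",s(463,221),16,t,.004);circ("cup",s(386,225),14,t,.026);circ("led",s(232,222),14,t,.05);circ("spot",s(163,320),16,t,.004)
top=im[120:260,85:385]; cv2.imwrite("pics/top1.png",cv2.resize(top[:,:,::-1],(800,373),interpolation=cv2.INTER_CUBIC))
sc=capture("scene")
def cr(u,v,r=26): return cv2.resize(sc[v-r:v+r,u-r:u+r,::-1],(260,260),interpolation=cv2.INTER_CUBIC)
cv2.imwrite("pics/sc1.png",np.vstack([np.hstack([cr(240,256),cr(371,180),cr(350,145)]),np.hstack([cr(328,206),cr(144,234),cr(289,226)])]))
E
python3 m.py
```

```text
20
large [460.7 127.3 173.4 158.9  80.7]
small [ 477.5 -154.6  166.1  108.3   76. ]
long [659.1  71.5  97.5  36.6  12.7]
short [ 462.7 -371.3   67.2   50.7   14.5]
can [ 660.4 -236.9   72.3   72.3]
cup [649.  -73.3  48.   48.2]
led [655.3 246.5  26.   36. ]
spot [459.1 394.   53.4  61.1]
30
large [460.7 127.5 171.1 156.4  80.8]
small [ 477.5 -154.7  163.3  106.    76. ]
long [654.5  70.4  85.5  34.7  12.7]
short [ 460.6 -376.6   34.8   39.5   13.1]
can [ 660.2 -236.9   70.1   70.2]
cup [648.8 -73.6  44.5  44.9]
led [654.9 246.2  24.1  32.5]
spot [458.8 392.8  50.6  62. ]
45
large [460.7 127.4 167.5 153.4  80.9]
small [ 477.5 -154.6  160.2  102.8   76.1]
long [653.6  69.9  79.3  32.   13.2]
short [ 460.2 -376.6   30.9   37.4   12.8]
can [ 661.8 -236.6   34.8   37.9]Traceback (most recent call last):
  File "m.py", line 16, in <module>
    circ("can",s(463,221),16,t,.004);circ("cup",s(386,225),14,t,.026);circ("led",s(232,222),14,t,.05);circ("spot",s(163,320),16,t,.004)
                                     ~~~~^^^^^^^^^^^^^^^^^^^^^^^^^^^^
  File "m.py", line 8, in circ
    c=ray("top",blob(im,uv,r,thr),z)[:,:2]
                ~~~~^^^^^^^^^^^^^
  File "h.py", line 18, in blob
    c=max(cs,key=cv2.contourArea)[:,0]
      ~~~^^^^^^^^^^^^^^^^^^^^^^^^
ValueError: max() iterable argument is empty
```

```bash
sed -i 's/(20,30,45)/(20,)/' m.py; python3 m.py >/dev/null
```

```text
(no output)
```

View pics/top1.png

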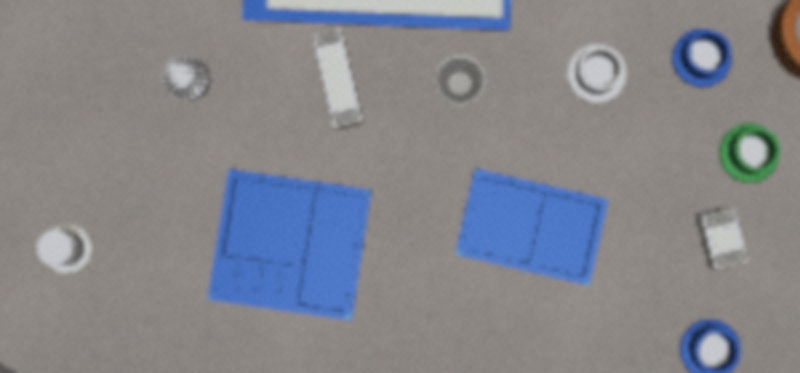

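View pics/sc1.png

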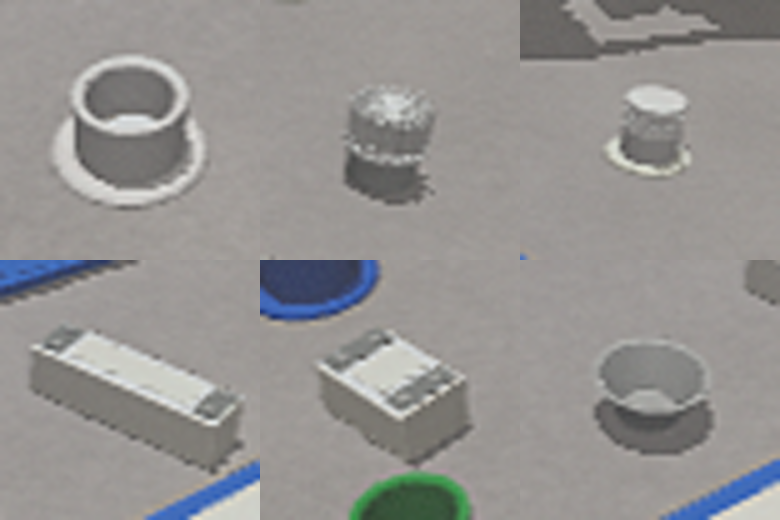

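The crop confirms the aluminium can with its open bore and white diffuser. The LED module is finned with a dark nose, and the slim spot has a white flange. The trays have a ~7 mm skirt all round. I'll cross-check positions between the two views.

Run:
```python
from h import *
r=lambda n,uv,z:np.round(ray(n,uv,z)[:,:2]*1000,1).tolist()
for nm,c in(("long",[(308,197),(316.4,193.6),(350.6,207.4),(342.6,212.4)]),("short",[(129.6,229),(144,222),(159.6,231),(148,238.4)])):
    p=ray("scene",c,.03)[:,:2]*1000; print(nm,p.round(1).tolist(),p.mean(0),np.linalg.norm(np.roll(p,-1,0)-p,axis=1))
    d=np.roll(p,-1,0)-p; print(np.degrees(np.arctan2(d[:,1],d[:,0])))
print("led scene",r("scene",(371.2,175),.05),"top",r("top",(155.1,149.3),.05))
print("spot",r("scene",(351,139),.044),r("scene",(349.4,149.4),.004),r("top",(107.5,212.7),.044))
im=capture("top");sc=capture("scene")
for t in(8,11,14):
  for nm,uv,rr,z in(("led",(155,149),14,.05),("can",(308.7,147),16,.004),("spot",(109,213),17,.004)):
    c=ray("top",blob(im,uv,rr,t),z)[:,:2]*1000; (x,y),ra=cv2.minEnclosingCircle(c.astype(np.float32)); print(t,nm,x,y,ra,(c.max(0)+c.min(0))/2,np.ptp(c,0))
  for uv in((211,149),(356,209)):
    (x,y),(w,h),a=cv2.minAreaRect((ray("top",blob(im,uv,23 if uv[0]<300 else 17,t),.03)[:,:2]*1000).astype(np.float32)); print("box",x,y,w,h,a)
# white mask of bright features in top
for nm,uv,rr,z in(("spottop",(107.5,213),16,.044),("candiff",(308.7,147),9,.006),("longwhite",(211,149),23,.03),("shortwhite",(356,209),17,.03)):
    u,v=map(int,uv);g=cv2.resize(im[v-rr:v+rr,u-rr:u+rr].min(2).astype(np.float32),None,fx=4,fy=4,interpolation=cv2.INTER_CUBIC)
    cs,_=cv2.findContours((g>175).astype(np.uint8),0,1); c=max(cs,key=cv2.contourArea)[:,0]; c=(c+.5)/4-.5+[u-rr,v-rr]
    print(nm,cv2.minAreaRect((ray("top",c,z)[:,:2]*1000).astype(np.float32)))
# can in scene: flange & rim
c=blob(sc,(240,256),24,20); e=cv2.fitEllipse(c.astype(np.float32)); print("can rim scene",r("scene",((130/5+214),(97/5+230)),.036))
# tray corners by pocket overlay
o=sc[:,:,::-1].copy();o=cv2.resize(o,None,fx=3,fy=3,interpolation=cv2.INTER_CUBIC);ot=cv2.resize(im[:,:,::-1],None,fx=3,fy=3,interpolation=cv2.INTER_CUBIC)
def draw(cx,cy,ang,rects):
    M=R.from_euler("z",ang,degrees=True).as_matrix()[:2,:2]
    for x,y,w,h in rects:
        q=np.array([[x-w/2,y-h/2],[x+w/2,y-h/2],[x+w/2,y+h/2],[x-w/2,y+h/2]])@M.T+[cx,cy]
        for n,ii in(("scene",o),("top",ot)):
            p=(proj(n,np.c_[q/1000,np.full(4,.013)])+.5)*3-.5
            cv2.polylines(ii,[p.astype(int)],True,(0,255,255),1)
L=[(0,0,142,157),(22,29.5,92,92),(0,-47.5,136,56)];S=[(0,0,92,149),(0,32.5,86,78),(0,-40.5,86,62)]
draw(460.7,127.4,-9.2+0,L) if 0 else draw(460.7,127.4,80.8-90,L)
draw(477.5,-154.6,76-90,S)
cv2.imwrite("pics/ov.png",np.vstack([o[440:690,550:1020],ot[520:750,470:940]]))
```

```text
long [[600.9, 41.5], [603.3, 71.9], [703.5, 97.8], [705.2, 63.9]] [653.21170419  68.8025056 ] [ 30.50737845 103.4520975   33.9308241  106.67173885]
[  85.42858275   14.49799307  -87.12894594 -167.86673883]
short [[435.2, -401.0], [431.4, -361.4], [485.7, -347.4], [493.4, -381.8]] [ 461.43382055 -372.90630729] [39.82301195 56.01530277 35.24266101 61.2885545 ]
[  95.50061031   14.48900407  -77.27733805 -161.66767288]
led scene [[652.0, 245.7]] top [[649.2, 237.5]]
spot [[458.9, 387.8]] [[459.1, 388.3]] [[458.6, 381.0]]
8 led 649.8778686523438 239.06515502929688 31.201383590698242 [649.43999497 238.19299179] [53.13920729 59.13895957]
8 can 660.7463989257812 -236.32318115234375 39.07923126220703 [ 660.27818216 -236.22375388] [76.43863034 77.2220289 ]
8 spot 458.6786193847656 392.1268310546875 35.4812126159668 [458.67509858 392.05452332] [60.75485629 70.53683285]
box 657.9287109375 71.43775939941406 142.14479064941406 135.61776733398438 89.40752410888672
box 461.6417541503906 -371.4507141113281 74.11341094970703 54.51734161376953 12.356999397277832
11 led 650.5759887695312 238.59658813476
[... 807 characters left out ...]
61 392.06955638] [59.1161802  67.55414175]
box 658.3138427734375 71.49744415283203 102.12083435058594 38.1231803894043 12.678497314453125
box 462.235595703125 -371.3062744140625 70.29298400878906 52.30487823486328 14.850504875183105
spottop ((455.2983093261719, 378.014404296875), (59.05327606201172, 46.90595245361328), 85.96711730957031)
candiff ((660.2463989257812, -235.99395751953125), (35.74538040161133, 36.87064743041992), 88.692138671875)
longwhite ((653.5348510742188, 69.95919799804688), (79.4854507446289, 32.141136169433594), 13.171520233154297)
shortwhite ((460.28515625, -376.4510803222656), (30.674484252929688, 37.623809814453125), 12.831768989562988)
can rim scene [[660.6, -237.1]]
```

View pics/ov.png

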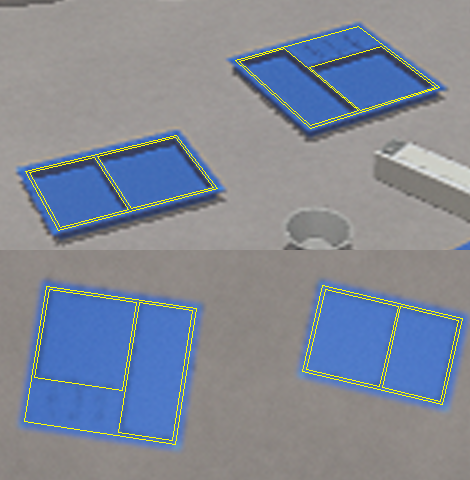

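The predicted tray and pocket outlines fit both views closely. The sizes I measured also match the stated ones. Next is a planner helper that only works out numbers.

```bash
cat > go.py <<'E'
import sys
from h import *
# go.py x y z yaw : shift/turn in tool axes from now to TCP (mm) with tool y at yaw (deg)
s=sensors.read_state();p=np.array(s["position"]);q=s["eef_rot"];Rn=R.from_quat([q[1],q[2],q[3],q[0]])
def tool(yaw):
    c,n=np.cos(np.radians(yaw)),np.sin(np.radians(yaw)); y=np.array([c,n,0]);z=np.array([0,0,-1.]); return R.from_matrix(np.c_[np.cross(y,z),y,z])
print("now",(p*1000).round(1),"t",round(s["clock"],1),"w",round(s["grip_width"],4),"g",round(s["grip_force"],1),"F",np.round(s["contact_force"],1),"yaw",np.degrees(np.arctan2(*Rn.as_matrix()[[1,0],1])).round(1),"j6",round(s["joints"][5],2))
if len(sys.argv)>4:
    x,y,z,a=map(float,sys.argv[1:5]); print("shift m",Rn.inv().apply(np.array([x,y,z])/1000-p).round(4),"turn",(Rn.inv()*tool(a)).as_rotvec(degrees=True).round(2))
def tr(cx,cy,a,x,y): 
    v=R.from_euler("z",a,degrees=True).apply([x,y,0]); return (np.array([cx,cy])+v[:2]).round(1)
if len(sys.argv)<3: print("lampL",tr(460.7,127.4,-9.2,22,29.5),"drvL",tr(460.7,127.4,-9.2,0,-47.5),"lampS",tr(477.5,-154.6,-14,0,32.5),"drvS",tr(477.5,-154.6,-14,0,-40.5))
E
python3 go.py; python3 go.py 660.5 -236.5 120 80.8
```

```text
now [243.3 629.5 238.4] t 0.3 w 0.0882 g 0.0 F [ 0.1 -0.2 -0.1] yaw 68.9 j6 -0.04
lampL [487.1 153. ] drvL [453.1  80.5] lampS [ 485.4 -123.1] drvS [ 467.7 -193.9]
now [243.3 629.5 238.4] t 0.3 w 0.0882 g 0.0 F [ 0.1 -0.2 -0.1] yaw 68.9 j6 -0.04
shift m [-0.7014 -0.6573  0.1187] turn [ -0.03  -0.   -11.93]
```

```bash
python3 -m creep '[[0,-0.7,-0.657,0.118,0,0,-12],[0,-0.7,-0.657,0.118,0,0,-12],[0,-0.7,-0.657,0.118,0,0,-12],[0,-0.7,-0.657,0.118,0,0,-12],[0,-0.7,-0.657,0.118,0,0,-12],[0,-0.7,-0.657,0.118,0,0,-12],[0,-0.7,-0.657,0.118,0,0,-12],[0,-0.7,-0.657,0.118,0,0,-12]]' 5; python3 go.py 660.5 -236.5 120 80.8
```

```text
clock: 1.15
position: [0.416, 0.2701, 0.1901]
eef_rot: [0.0, 0.079, 0.997, 0.0]
contact_force: [1.3, -0.4, -0.5]
grip_width: 0.0881
grip_force: 0.0
now [416.  270.1 190.1] t 1.1 w 0.0881 g 0.0 F [ 1.3 -0.4 -0.5] yaw 80.9 j6 -0.89
shift m [-0.3216 -0.4615  0.0701] turn [0.04 0.05 0.09]
```

```bash
python3 -m creep '[[0,-0.32,-0.46,0.07,0,0,0],[0,-0.32,-0.46,0.07,0,0,0],[0,-0.32,-0.46,0.07,0,0,0],[0,-0.32,-0.46,0.07,0,0,0],[0,-0.32,-0.46,0.07,0,0,0],[0,-0.32,-0.46,0.07,0,0,0],[0,-0.32,-0.46,0.07,0,0,0],[0,-0.32,-0.46,0.07,0,0,0]]'; python3 -m creep '[[0,-0.11,-0.155,0.024,0,0,0],[0,-0.11,-0.155,0.024,0,0,0],[0,-0.11,-0.155,0.024,0,0,0],[0,-0.11,-0.155,0.024,0,0,0],[0,-0.11,-0.155,0.024,0,0,0],[0,-0.11,-0.155,0.024,0,0,0]]';  python3 go.py 660.5 -236.5 15 80.8
```

```text
clock: 1.95
position: [0.5882, -0.0879, 0.1404]
eef_rot: [0.0, 0.08, 0.997, 0.0]
contact_force: [0.1, 0.7, 0.4]
grip_width: 0.0882
grip_force: 0.0
clock: 2.55
position: [0.6712, -0.257, 0.1155]
eef_rot: [-0.001, 0.081, 0.997, 0.0]
contact_force: [-0.5, 0.8, 0.1]
grip_width: 0.0883
grip_force: 0.0
now [ 671.2 -257.   115.5] t 2.5 w 0.0883 g 0.0 F [-0.5  0.8  0.1] yaw 80.8 j6 -1.81
shift m [0.0137 0.0185 0.1005] turn [ 0.04 -0.08 -0.04]
```

```bash
python3 -m creep '[[0,0.0137,0.0185,0.03,0,0,0],[0,0.0137,0.0185,0.07,0,0,0],[0,0.0137,0.0185,0.09,0,0,0],[0,0.0137,0.0185,0.1,0,0,0],[0,0.0137,0.0185,0.1,0,0,0]]'; python3 -m creep '[[0.5,0,0,0,0,0,0],[0.5,0,0,0,0,0,0],[0.5,0,0,0,0,0,0],[0.5,0,0,0,0,0,0],[0.5,0,0,0,0,0,0],[0.5,0,0,0,0,0,0],[0.5,0,0,0,0,0,0]]' 5;  python3 go.py 660.5 -236.5 15 80.8
```

```text
clock: 3.05
position: [0.6595, -0.2341, 0.0151]
eef_rot: [-0.001, 0.079, 0.997, 0.001]
contact_force: [0.3, -0.4, 0.6]
grip_width: 0.0882
grip_force: 0.0
clock: 3.75
position: [0.6614, -0.2363, 0.0172]
eef_rot: [0.001, 0.08, 0.997, -0.0]
contact_force: [-0.3, -1.2, 4.8]
grip_width: 0.0524
grip_force: 5.0
now [ 661.4 -236.3   17.2] t 3.8 w 0.0524 g 5.0 F [-0.3 -1.2  4.8] yaw 80.9 j6 -1.79
shift m [ 0.0009 -0.0003  0.0022] turn [-0.03  0.07  0.07]
```

```bash
python3 -m creep '[[0,0,0,0,0,0,0],[0,0,0,0,0,0,0],[0,0,0,0,0,0,0],[0,0,0,0,0,0,9],[0,0,0,0,0,0,18],[0,0,0,0,0,0,27],[0,0,0,0,0,0,36],[0,0,0,0,0,0,45]]'; python3 -m creep '[[0,0,0,0,0,0,45],[0,0,0,0,0,0,45],[0,0,0,0,0,0,45],[0,0,0,0,0,0,45],[0,0,0,0,0,0,45],[0,0,0,0,0,0,45],[0,0,0,0,0,0,45]]'; python3 go.py 660.5 -236.5 15 -9.2
```

```text
clock: 4.55
position: [0.6606, -0.2356, 0.0158]
eef_rot: [-0.0, 0.442, 0.897, 0.0]
contact_force: [0.0, 0.1, -0.7]
grip_width: 0.0878
grip_force: 0.0
clock: 5.25
position: [0.6606, -0.2357, 0.0158]
eef_rot: [-0.0, 0.75, 0.662, -0.0]
contact_force: [1.2, -0.1, 1.0]
grip_width: 0.0884
grip_force: 0.0
now [ 660.6 -235.7   15.8] t 5.2 w 0.0884 g 0.0 F [ 1.2 -0.1  1. ] yaw -7.1 j6 -0.25
shift m [-0.0008 -0.      0.0008] turn [-0.04 -0.02  2.1 ]
```

```bash
python3 -m creep '[[0.5,0,0,0,0,0,2],[0.5,0,0,0,0,0,2],[0.5,0,0,0,0,0,2],[0.5,0,0,0,0,0,2],[0.5,0,0,0,0,0,2],[0.5,0,0,0,0,0,2],[0.5,0,0,0,0,0,2]]' 25; python3 -m creep '[[0.5,0,0,-0.005,0,0,0],[0.5,0,0,-0.02,0,0,0],[0.5,0,0,-0.05,0,0,0],[0.5,0,0,-0.08,0,0,0],[0.5,0,0,-0.1,0,0,0],[0.5,0,0,-0.1,0,0,0]]'; python3 go.py 487.1 153 60 -9.2
```

```text
clock: 5.95
position: [0.6605, -0.2358, 0.0162]
eef_rot: [-0.0, 0.761, 0.649, -0.0]
contact_force: [-0.4, 0.8, -0.1]
grip_width: 0.0521
grip_force: 25.0
clock: 6.55
position: [0.6641, -0.2371, 0.1221]
eef_rot: [0.004, 0.761, 0.649, 0.002]
contact_force: [1.5, -0.6, -3.3]
grip_width: 0.0515
grip_force: 25.0
now [ 664.1 -237.1  122.1] t 6.5 w 0.0515 g 25.0 F [ 1.5 -0.6 -3.3] yaw -9.1 j6 -0.22
shift m [ 0.3573 -0.237   0.0593] turn [0.52 0.11 0.1 ]
```

```bash
python3 -m creep '[[0.5,0.015,-0.01,0,0,0,0],[0.5,0.045,-0.03,0,0,0,0],[0.5,0.085,-0.056,0,0,0,0],[0.5,0.125,-0.083,0,0,0,0],[0.5,0.165,-0.11,0,0,0,0],[0.5,0.205,-0.136,0,0,0,0],[0.5,0.245,-0.163,0,0,0,0],[0.5,0.285,-0.19,0,0,0,0]]'; python3 -m creep '[[0.5,0.035,-0.024,0,0,0,0],[0.5,0.055,-0.037,0.01,0,0,0],[0.5,0.069,-0.046,0.03,0,0,0],[0.5,0.072,-0.047,0.05,0,0,0],[0.5,0.072,-0.047,0.05,0,0,0],[0.5,0.072,-0.047,0.05,0,0,0],[0.5,0.072,-0.047,0.05,0,0,0]]'; python3 go.py 487.1 153 19 -9.2
```

```text
clock: 7.35
position: [0.5165, 0.077, 0.1154]
eef_rot: [-0.0, 0.761, 0.649, -0.0]
contact_force: [0.5, 0.5, -3.3]
grip_width: 0.0522
grip_force: 25.0
clock: 8.05
position: [0.4842, 0.1539, 0.0671]
eef_rot: [0.0, 0.761, 0.649, 0.001]
contact_force: [0.5, 0.4, -3.7]
grip_width: 0.052
grip_force: 25.0
now [484.2 153.9  67.1] t 8.1 w 0.052 g 25.0 F [ 0.5  0.4 -3.7] yaw -9.1 j6 0.42
shift m [-0.0004  0.0029  0.0481] turn [ 0.07 -0.02  0.06]
```

```bash
python3 -m creep '[[0.5,0,0.002,0.015,0,0,0],[0.5,0,0.003,0.03,0,0,0],[0.5,0,0.003,0.04,0,0,0],[0.5,0,0.003,0.045,0,0,0],[0.5,0,0.003,0.046,0,0,0],[0.5,0,0.003,0.046,0,0,0],[0.5,0,0.003,0.046,0,0,0]]'; python3 go.py 487.1 153 19 -9.2; python3 -m creep '[[0.5,0,0,0.001,0,0,0],[0.5,0,0,0.0015,0,0,0],[0.5,0,0,0.002,0,0,0],[0.5,0,0,0.002,0,0,0]]'; python3 go.py 487.1 153 19 -9.2
```

```text
clock: 8.75
position: [0.487, 0.1538, 0.021]
eef_rot: [0.0, 0.761, 0.649, 0.001]
contact_force: [-0.1, -1.2, -3.2]
grip_width: 0.0517
grip_force: 25.0
now [487.  153.8  21. ] t 8.8 w 0.0517 g 25.0 F [-0.1 -1.2 -3.2] yaw -9.1 j6 0.42
shift m [-0.0008  0.0002  0.002 ] turn [ 0.07 -0.03  0.09]
clock: 9.15
position: [0.4867, 0.1537, 0.0191]
eef_rot: [0.0, 0.761, 0.649, 0.0]
contact_force: [-2.2, -1.4, 4.2]
grip_width: 0.0519
grip_force: 25.0
now [486.7 153.7  19.1] t 9.2 w 0.0519 g 25.0 F [-2.2 -1.4  4.2] yaw -9.1 j6 0.42
shift m [-0.0007  0.0005  0.0001] turn [ 0.02 -0.01  0.1 ]
```

```bash
python3 -m creep '[[0.3,0,0,0,0,0,0],[0.2,0,0,0,0,0,0],[0.2,0,0,0,0,0,0],[0.2,0,0,0,0,0,0]]'; python3 go.py 487.1 153 19 -9.2;  python3 -m creep '[[0.2,0,0,-0.005,0,0,0],[0.2,0,0,-0.02,0,0,0],[0.2,0,0,-0.05,0,0,0],[0.2,0,0,-0.09,0,0,0],[0,0,0,-0.12,0,0,0],[0,0,0,-0.12,0,0,0]]' 5
python3 - <<'E'
from h import *
sc=capture("scene")
c=blob(sc,(371,180),16,25,8); print("scene led",c.min(0),c.max(0))
for y in (238,242,246):
  # predicted silhouette of the heat sink / nose for centre (651,y)
  a=np.linspace(0,2*np.pi,72)
  pts=[np.c_[651+r*np.cos(a),y+r*np.sin(a),np.full(72,z)]/1000 for r,z in((24,50),(24,24),(20,24),(17,0))]
  for n in("scene","top"):
    q=proj(n,np.vstack(pts)); print(n,y,q.min(0).round(1),q.max(0).round(1))
print("top led",[(f(0)) .round(1)for f in(blob(capture("top"),(155,149),14,11,8).min,blob(capture("top"),(155,149),14,11,8).max)])
cv2.imwrite("pics/led.png",np.hstack([cv2.resize(sc[160:200,351:391,::-1],(400,400),interpolation=0),cv2.resize(capture("top")[130:170,135:175,::-1],(400,400),interpolation=0)]))
E
python3 go.py 651 242 120 80.8
```

```text
clock: 9.55
position: [0.4864, 0.1537, 0.0183]
eef_rot: [0.0, 0.761, 0.649, 0.0]
contact_force: [0.2, 0.4, 0.2]
grip_width: 0.0704
grip_force: 0.0
now [486.4 153.7  18.3] t 9.6 w 0.0704 g 0.0 F [0.2 0.4 0.2] yaw -9.1 j6 0.42
shift m [-0.0005  0.0007 -0.0007] turn [ 0.01 -0.01  0.1 ]
clock: 10.15
position: [0.4902, 0.1547, 0.144]
eef_rot: [0.002, 0.761, 0.649, 0.005]
contact_force: [1.6, 0.3, -0.1]
grip_width: 0.0843
grip_force: 0.0
scene led [361.3125 172.0625] [379.3125 194.5625]
scene 238 [359.3 171.4] [377.8 193.3]
top 238 [147.  140.9] [164.7 158. ]
scene 242 [360.2 170.9] [378.6 192.8]
top 242 [145.7 141. ] [163.4 158. ]
scene 246 [361.  170.5] [379.5 192.4]
top 246 [144.4 141. ] [162.1 158. ]
top led [array([145.3, 141.1]), array([164.4, 157.4])]
now [485.2 153.3 137.1] t 10.3 w 0.0881 g 0.0 F [ 0.4 -0.1 -0.4] yaw -9.1 j6 0.42
shift m [0.1138 0.1497 0.0166] turn [-1.40e-01 -5.00e-02 -8.99e+01]
```

View pics/led.png

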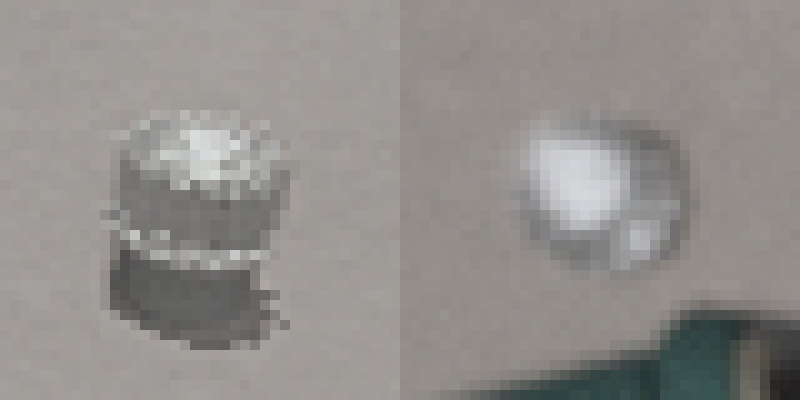

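Scene crop: the heat sink spans columns 361–380. In the top crop its disc spans 146.5–164, so the module is at about (651, 243).

```bash
python3 go.py 651 243 120 -9.2; python3 -m creep '[[0,-0.075,0.074,0.008,0,0,0],[0,-0.075,0.074,0.008,0,0,0],[0,-0.115,0.149,0.017,0,0,0],[0,-0.115,0.149,0.017,0,0,0],[0,-0.115,0.149,0.017,0,0,0],[0,-0.115,0.149,0.017,0,0,0],[0,-0.115,0.149,0.017,0,0,0]]' ; python3 go.py 651 243 30 -9.2
```

```text
now [485.2 153.3 137.1] t 10.3 w 0.0881 g 0.0 F [ 0.4 -0.1 -0.4] yaw -9.1 j6 0.42
shift m [0.1148 0.1495 0.0166] turn [-0.12  0.05  0.1 ]
clock: 11.05
position: [0.6134, 0.0171, 0.1197]
eef_rot: [-0.001, 0.761, 0.649, -0.001]
contact_force: [-1.4, -0.2, 0.1]
grip_width: 0.0878
grip_force: 0.0
now [613.4  17.1 119.7] t 11.1 w 0.0878 g 0.0 F [-1.4 -0.2  0.1] yaw -9.1 j6 0.15
shift m [0.229  0.0018 0.0897] turn [-0.21  0.01  0.11]
```

```bash
python3 -m creep '[[0,0.229,0.002,0,0,0,0],[0,0.229,0.002,0,0,0,0],[0,0.229,0.002,0,0,0,0],[0,0.229,0.002,0,0,0,0],[0,0.229,0.002,0,0,0,0],[0,0.229,0.002,0,0,0,0],[0,0.229,0.002,0,0,0,0]]' ; python3 go.py 651 243 30 -9.2
```

```text
clock: 11.75
position: [0.6518, 0.2435, 0.1211]
eef_rot: [-0.0, 0.76, 0.65, -0.001]
contact_force: [-0.1, -0.1, -0.7]
grip_width: 0.0878
grip_force: 0.0
now [651.8 243.5 121.1] t 11.8 w 0.0878 g 0.0 F [-0.1 -0.1 -0.7] yaw -8.9 j6 0.48
shift m [-0.0006 -0.0006  0.0911] turn [-0.05  0.06  0.29]
```

```bash
python3 -m creep '[[0,0,0,0.03,0,0,0],[0,0,0,0.06,0,0,0],[0,0,0,0.085,0,0,0],[0,0,0,0.09,0,0,0],[0.55,0,0,0.09,0,0,0],[0.55,0,0,0.09,0,0,0],[0.55,0,0,0.09,0,0,0],[0.55,0,0,0.09,0,0,0]]' 5; python3 -m creep '[[0.55,0,0,0,0,0,0],[0.55,0,0,0,0,0,0],[0.55,0,0,0,0,0,0],[0.55,0,0,0,0,0,0]]'; python3 go.py 651 243 30 -9.2
```

```text
clock: 12.55
position: [0.6547, 0.2426, 0.0333]
eef_rot: [0.001, 0.761, 0.649, 0.001]
contact_force: [-0.2, 0.1, -0.6]
grip_width: 0.058
grip_force: 0.0
clock: 12.95
position: [0.6539, 0.2425, 0.0323]
eef_rot: [0.0, 0.761, 0.649, 0.0]
contact_force: [-1.7, -0.3, 4.6]
grip_width: 0.0482
grip_force: 5.0
now [653.9 242.5  32.3] t 12.9 w 0.0482 g 5.0 F [-1.7 -0.3  4.6] yaw -9.1 j6 0.48
shift m [-0.     -0.003   0.0023] turn [ 0.05 -0.03  0.1 ]
```

```bash
python3 -m creep '[[0,0,0,0,0,0,0],[0,0,0,0,0,0,0],[0,0,0,0,0,0,0],[0,0,0,0,0,0,0],[0,0,0,0,0,0,-8.5],[0,0,0,0,0,0,-17],[0,0,0,0,0,0,-25.5],[0,0,0,0,0,0,-34]]'; python3 -m creep '[[0,0,0,0,0,0,-8.5],[0,0,0,0,0,0,-17],[0,0,0,0,0,0,-25.5],[0,0,0,0,0,0,-34],[0,0,0,0,0,0,-42.5],[0,0,0,0,0,0,-51],[0,0,0,0,0,0,-56],[0,0,0,0,0,0,-56]]'; python3 -m creep '[[0.55,0,0,0,0,0,0],[0.55,0,0,0,0,0,0],[0.55,0,0,0,0,0,0],[0.55,0,0,0,0,0,0],[0.55,0,0,0,0,0,0],[0.55,0,0,0,0,0,0],[0.55,0,0,0,0,0,0],[0.55,0,0,0,0,0,0]]' 20; python3 go.py 651 243 30 80.8
```

```text
clock: 13.75
position: [0.6533, 0.2423, 0.031]
eef_rot: [-0.0, 0.535, 0.845, -0.0]
contact_force: [1.0, -0.1, 0.7]
grip_width: 0.088
grip_force: 0.0
clock: 14.55
position: [0.6533, 0.2422, 0.031]
eef_rot: [-0.0, 0.079, 0.997, -0.0]
contact_force: [-1.0, -1.0, 0.8]
grip_width: 0.0879
grip_force: 0.0
clock: 15.35
position: [0.6536, 0.2426, 0.0315]
eef_rot: [0.0, 0.079, 0.997, 0.0]
contact_force: [-0.6, 1.3, -0.2]
grip_width: 0.0476
grip_force: 20.0
now [653.6 242.6  31.5] t 15.3 w 0.0476 g 20.0 F [-0.6  1.3 -0.2] yaw 80.9 j6 -1.09
shift m [0.0027 0.     0.0015] turn [0.02 0.02 0.1 ]
```

```bash
python3 -m creep '[[0.55,0,0,-0.005,0,0,0],[0.55,0,0,-0.02,0,0,0],[0.55,0,0,-0.05,0,0,0],[0.55,0,0,-0.08,0,0,0],[0.55,0,0,-0.09,0,0,0],[0.55,0,0,-0.09,0,0,0],[0.55,0,0,-0.09,0,0,0]]'; python3 go.py 486.8 153.7 80 80.8
```

```text
clock: 16.05
position: [0.6528, 0.242, 0.1206]
eef_rot: [-0.001, 0.079, 0.997, -0.0]
contact_force: [0.1, 0.2, -2.4]
grip_width: 0.0477
grip_force: 20.0
now [652.8 242.  120.6] t 16.1 w 0.0477 g 20.0 F [ 0.1  0.2 -2.4] yaw 80.9 j6 -1.09
shift m [ 0.1499 -0.1134  0.0408] turn [-0.03 -0.06  0.1 ]
```

```bash
python3 -m creep '[[0.55,0.015,-0.011,0,0,0,0],[0.55,0.045,-0.034,0,0,0,0],[0.55,0.08,-0.06,0,0,0,0],[0.55,0.115,-0.087,0,0,0,0],[0.55,0.14,-0.106,0.01,0,0,0],[0.55,0.15,-0.1135,0.03,0,0,0],[0.55,0.15,-0.1135,0.04,0,0,0],[0.55,0.15,-0.1135,0.04,0,0,0]]'; python3 -m creep '[[0.55,0,0,0,0,0,0],[0.55,0,0,0,0,0,0],[0.55,0,0,0,0,0,0],[0.55,0,0,0,0,0,0]]'; python3 go.py 486.8 153.7 46.3 80.8;python3 go.py 486.8 153.7 46.3 80.8
```

```text
clock: 16.85
position: [0.4853, 0.1534, 0.0785]
eef_rot: [-0.002, 0.079, 0.997, -0.001]
contact_force: [0.1, 0.3, -2.0]
grip_width: 0.0475
grip_force: 20.0
clock: 17.25
position: [0.4883, 0.1543, 0.0819]
eef_rot: [0.001, 0.079, 0.997, 0.0]
contact_force: [-0.0, -0.5, -1.9]
grip_width: 0.0473
grip_force: 20.0
now [488.3 154.3  81.9] t 17.2 w 0.0473 g 20.0 F [-0.  -0.5 -1.9] yaw 80.9 j6 -1.15
shift m [ 0.0014 -0.0009  0.0356] turn [0.03 0.06 0.11]
now [488.3 154.3  81.9] t 17.2 w 0.0473 g 20.0 F [-0.  -0.5 -1.9] yaw 80.9 j6 -1.15
shift m [ 0.0014 -0.0009  0.0356] turn [0.03 0.06 0.11]
```

```bash
python3 -m creep '[[0.55,0.0005,-0.0005,0.005,0,0,0],[0.55,0.0005,-0.0005,0.008,0,0,0],[0.55,0.0005,-0.0005,0.008,0,0,0],[0.55,0.0005,-0.0005,0.008,0,0,0],[0.55,0.0005,-0.0005,0.008,0,0,0]]'; python3 go.py 486.8 153.7 46.3 80.8
```

```text
clock: 17.75
position: [0.4868, 0.1535, 0.0733]
eef_rot: [-0.0, 0.079, 0.997, 0.0]
contact_force: [-0.7, -0.4, -1.7]
grip_width: 0.0474
grip_force: 20.0
now [486.8 153.5  73.3] t 17.8 w 0.0474 g 20.0 F [-0.7 -0.4 -1.7] yaw 80.9 j6 -1.16
shift m [0.0001 0.0001 0.027 ] turn [ 0.  -0.   0.1]
```

Well aligned. Lower gently.

```bash
python3 -m creep '[[0.55,0,0,0.002,0,0,0],[0.55,0,0,0.004,0,0,0],[0.55,0,0,0.006,0,0,0],[0.55,0,0,0.008,0,0,0],[0.55,0,0,0.008,0,0,0]]'; python3 -m creep '[[0.55,0,0,0.003,0,0,0],[0.55,0,0,0.006,0,0,0],[0.55,0,0,0.009,0,0,0],[0.55,0,0,0.012,0,0,0],[0.55,0,0,0.014,0,0,0],[0.55,0,0,0.016,0,0,0],[0.55,0,0,0.016,0,0,0]]'; python3 go.py 486.8 153.7 46.3 80.8
```

```text
clock: 18.25
position: [0.4865, 0.1535, 0.0649]
eef_rot: [-0.0, 0.079, 0.997, -0.0]
contact_force: [0.2, 0.1, -2.0]
grip_width: 0.0474
grip_force: 20.0
clock: 18.95
position: [0.4866, 0.1535, 0.0489]
eef_rot: [-0.0, 0.079, 0.997, -0.0]
contact_force: [-0.3, -0.6, -1.6]
grip_width: 0.0474
grip_force: 20.0
now [486.6 153.5  48.9] t 18.9 w 0.0474 g 20.0 F [-0.3 -0.6 -1.6] yaw 80.9 j6 -1.16
shift m [-0.0002  0.0002  0.0026] turn [-0.01 -0.03  0.1 ]
```

```bash
python3 -m creep '[[0.55,0,0,0.001,0,0,0],[0.55,0,0,0.0015,0,0,0],[0.55,0,0,0.002,0,0,0],[0.55,0,0,0.0025,0,0,0],[0.55,0,0,0.003,0,0,0],[0.55,0,0,0.003,0,0,0]]'; python3 go.py 486.8 153.7 46.3 80.8
```

```text
clock: 19.55
position: [0.4869, 0.1536, 0.0465]
eef_rot: [0.0, 0.079, 0.997, 0.0]
contact_force: [-0.4, -0.1, -0.5]
grip_width: 0.0474
grip_force: 20.0
now [486.9 153.6  46.5] t 19.6 w 0.0474 g 20.0 F [-0.4 -0.1 -0.5] yaw 80.9 j6 -1.16
shift m [0.0001 0.0001 0.0002] turn [0.   0.01 0.1 ]
```

```bash
python3 -m creep '[[0.55,0,0,0.0005,0,0,0],[0.55,0,0,0.001,0,0,0],[0.55,0,0,0.001,0,0,0]]'; python3 go.py; python3 -m creep '[[0.4,0,0,0,0,0,0],[0.3,0,0,0,0,0,0],[0.3,0,0,0,0,0,0],[0.3,0,0,-0.005,0,0,0],[0.3,0,0,-0.02,0,0,0],[0.3,0,0,-0.05,0,0,0],[0.3,0,0,-0.07,0,0,0],[0,0,0,-0.08,0,0,0]]' 5; python3 go.py 653.3 69.8 120 103.2
```

```text
clock: 19.85
position: [0.487, 0.1536, 0.0464]
eef_rot: [-0.0, 0.079, 0.997, -0.0]
contact_force: [-4.3, -0.8, 7.4]
grip_width: 0.0473
grip_force: 20.0
now [487.  153.6  46.4] t 19.9 w 0.0473 g 20.0 F [-4.3 -0.8  7.4] yaw 80.9 j6 -1.16
lampL [487.1 153. ] drvL [453.1  80.5] lampS [ 485.4 -123.1] drvS [ 467.7 -193.9]
clock: 20.65
position: [0.4883, 0.1539, 0.1278]
eef_rot: [0.002, 0.079, 0.997, 0.001]
contact_force: [0.2, 0.1, -0.3]
grip_width: 0.0681
grip_force: 0.0
now [488.3 153.9 127.8] t 20.6 w 0.0681 g 0.0 F [ 0.2  0.1 -0.3] yaw 80.9 j6 -1.16
shift m [-0.1762 -0.057   0.0083] turn [  0.05   0.21 -22.3 ]
```

```bash
python3 -m creep '[[0,-0.176,-0.057,0.008,0,0,-22.3],[0,-0.176,-0.057,0.008,0,0,-22.3],[0,-0.176,-0.057,0.008,0,0,-22.3],[0,-0.176,-0.057,0.008,0,0,-22.3],[0,-0.176,-0.057,0.008,0,0,-22.3],[0,-0.176,-0.057,0.008,0,0,-22.3],[0,-0.176,-0.057,0.008,0,0,-22.3],[0,-0.176,-0.057,0.008,0,0,-22.3]]'; python3 go.py 653.3 69.8 13 103.2
python3 - <<'E'
from h import *
sc=capture("scene"); t=capture("top")
cv2.imwrite("pics/v1.png",np.hstack([cv2.resize(sc[140:220,250:350,::-1],(500,400),interpolation=2),cv2.resize(t[180:240,160:225,::-1],(300,400),interpolation=2)]))
E
```

```text
clock: 21.45
position: [0.6502, 0.0702, 0.1171]
eef_rot: [-0.001, -0.115, 0.993, 0.0]
contact_force: [0.0, 0.0, 0.0]
grip_width: 0.0883
grip_force: 0.0
now [650.2  70.2 117.1] t 21.4 w 0.0883 g 0.0 F [0. 0. 0.] yaw 103.3 j6 -1.73
shift m [-0.0031 -0.0012  0.1041] turn [ 0.02 -0.06  0.06]
```

View pics/v1.png

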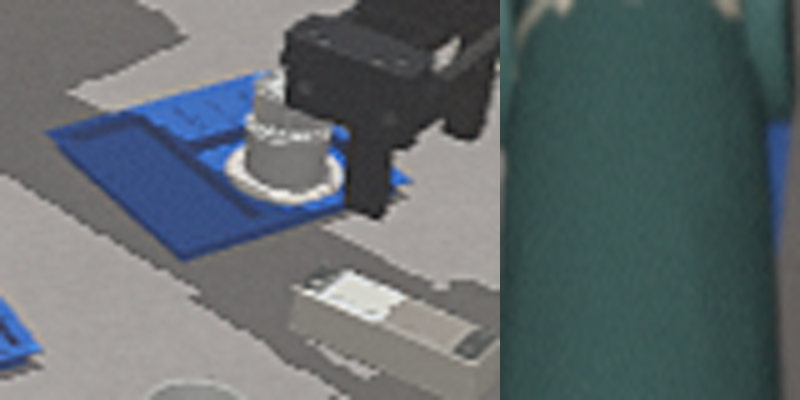

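The scene crop shows the can standing in the square pocket with the module's heat sink seated on its rim, at about (290,140). The arm hides the top view. On to the long driver.

```bash
python3 -m creep '[[0,-0.002,-0.001,0.03,0,0,0],[0,-0.002,-0.001,0.07,0,0,0],[0,-0.002,-0.001,0.095,0,0,0],[0,-0.002,-0.001,0.104,0,0,0],[0,-0.002,-0.001,0.104,0,0,0],[0,-0.002,-0.001,0.104,0,0,0]]'; python3 -m creep '[[0.7,0,0,0,0,0,0],[0.7,0,0,0,0,0,0],[0.7,0,0,0,0,0,0],[0.7,0,0,0,0,0,0],[0.7,0,0,0,0,0,0],[0.7,0,0,0,0,0,0],[0.7,0,0,0,0,0,0],[0.7,0,0,0,0,0,0]]' 25; python3 -m creep '[[0.7,0,0,0,0,0,0],[0.7,0,0,0,0,0,0],[0.7,0,0,0,0,0,0],[0.7,0,0,0,0,0,0]]'; python3 go.py 653.3 69.8 13 103.2
```

```text
clock: 22.15
position: [0.6547, 0.0692, 0.0148]
eef_rot: [0.001, -0.115, 0.993, -0.0]
contact_force: [0.4, 0.2, -0.6]
grip_width: 0.0881
grip_force: 0.0
clock: 22.95
position: [0.6536, 0.069, 0.0133]
eef_rot: [-0.0, -0.115, 0.993, 0.0]
contact_force: [-0.3, 0.7, 0.6]
grip_width: 0.0339
grip_force: 25.0
clock: 23.35
position: [0.6537, 0.069, 0.0133]
eef_rot: [-0.0, -0.115, 0.993, 0.0]
contact_force: [-0.8, 0.9, 0.1]
grip_width: 0.0336
grip_force: 25.0
now [653.7  69.   13.3] t 23.4 w 0.0336 g 25.0 F [-0.8  0.9  0.1] yaw 103.2 j6 -1.73
shift m [0.0002 0.0009 0.0003] turn [ 0.01 -0.01 -0.  ]
```

```bash
python3 -m creep '[[0.7,0,0,-0.005,0,0,0],[0.7,0,0,-0.02,0,0,0],[0.7,0,0,-0.045,0,0,0],[0.7,0,0,-0.07,0,0,0],[0.7,0,0,-0.09,0,0,0],[0.7,0,0,-0.09,0,0,0],[0.7,0,0,-0.09,0,0,0]]'; python3 go.py 453.1 80.5 100 80.8
```

```text
clock: 24.05
position: [0.6542, 0.0688, 0.1043]
eef_rot: [0.001, -0.115, 0.993, -0.0]
contact_force: [-0.2, -0.2, -2.8]
grip_width: 0.0339
grip_force: 25.0
now [654.2  68.8 104.3] t 24.1 w 0.0339 g 25.0 F [-0.2 -0.2 -2.8] yaw 103.2 j6 -1.73
shift m [0.1932 0.0573 0.0039] turn [-0.    0.11 22.39]
```

```bash
python3 -m creep '[[0.7,0.02,0.006,0,0,0,3],[0.7,0.055,0.016,0,0,0,7],[0.7,0.09,0.027,0,0,0,11],[0.7,0.125,0.037,0,0,0,15],[0.7,0.16,0.047,0,0,0,19],[0.7,0.185,0.055,0,0,0,22],[0.7,0.193,0.0573,0.01,0,0,22.4],[0.7,0.193,0.0573,0.02,0,0,22.4]]'; python3 -m creep '[[0.7,0,0,0,0,0,0],[0.7,0,0,0,0,0,0],[0.7,0,0,0,0,0,0],[0.7,0,0,0,0,0,0]]';python3 go.py 453.1 80.5 16.3 80.8
```

```text
clock: 24.85
position: [0.4512, 0.0806, 0.0818]
eef_rot: [-0.001, 0.08, 0.997, -0.0]
contact_force: [0.1, -0.7, -1.1]
grip_width: 0.0338
grip_force: 25.0
clock: 25.25
position: [0.4539, 0.0806, 0.0836]
eef_rot: [0.0, 0.08, 0.997, 0.0]
contact_force: [1.0, 0.1, -2.6]
grip_width: 0.0339
grip_force: 25.0
now [453.9  80.6  83.6] t 25.2 w 0.0339 g 25.0 F [ 1.   0.1 -2.6] yaw 80.8 j6 -1.29
shift m [ 0.0008 -0.0003  0.0673] turn [ 0.01  0.04 -0.  ]
```

```bash
python3 -m creep '[[0.7,0.001,0,0.02,0,0,0],[0.7,0.001,0,0.04,0,0,0],[0.7,0.001,0,0.055,0,0,0],[0.7,0.001,0,0.062,0,0,0],[0.7,0.001,0,0.065,0,0,0],[0.7,0.001,0,0.065,0,0,0],[0.7,0.001,0,0.065,0,0,0]]'; python3 -m creep '[[0.7,0,0,0.0005,0,0,0],[0.7,0,0,0.001,0,0,0],[0.7,0,0,0.0015,0,0,0],[0.7,0,0,0.002,0,0,0],[0.7,0,0,0.002,0,0,0]]';python3 go.py 453.1 80.5 16.3 80.8
```

```text
clock: 25.95
position: [0.4527, 0.0809, 0.0191]
eef_rot: [0.001, 0.08, 0.997, 0.0]
contact_force: [-0.1, -0.2, -1.9]
grip_width: 0.034
grip_force: 25.0
clock: 26.45
position: [0.4517, 0.0808, 0.0163]
eef_rot: [-0.0, 0.08, 0.997, -0.0]
contact_force: [-0.2, -0.1, -1.5]
grip_width: 0.0339
grip_force: 25.0
now [451.7  80.8  16.3] t 26.4 w 0.0339 g 25.0 F [-0.2 -0.1 -1.5] yaw 80.8 j6 -1.29
shift m [-0.0014 -0.0001  0.    ] turn [-0. -0. -0.]
```

```bash
python3 -m creep '[[0.7,0,0,0.0005,0,0,0],[0.7,0,0,0.0005,0,0,0],[0.7,0,0,0.001,0,0,0],[0.7,0,0,0.001,0,0,0]]';python3 go.py 453.1 80.5 16.3 80.8
```

```text
clock: 26.85
position: [0.4518, 0.0808, 0.0162]
eef_rot: [-0.0, 0.08, 0.997, -0.0]
contact_force: [-4.7, -0.7, 9.9]
grip_width: 0.0342
grip_force: 25.0
now [451.8  80.8  16.2] t 26.9 w 0.0342 g 25.0 F [-4.7 -0.7  9.9] yaw 80.8 j6 -1.29
shift m [-0.0013 -0.0001 -0.0001] turn [-0.01 -0.03 -0.  ]
```

```bash
python3 -m creep '[[0.5,0,0,0,0,0,0],[0.48,0,0,0,0,0,0],[0.48,0,0,0,0,0,0],[0.48,0,0,-0.005,0,0,0],[0.48,0,0,-0.02,0,0,0],[0.48,0,0,-0.05,0,0,0],[0.3,0,0,-0.09,0,0,0],[0,0,0,-0.11,0,0,0]]' 5; python3 go.py 459 388.5 120 80.8
```

```text
clock: 27.65
position: [0.4535, 0.081, 0.1287]
eef_rot: [0.002, 0.08, 0.997, 0.0]
contact_force: [1.0, 0.1, 0.4]
grip_width: 0.0596
grip_force: 0.0
now [453.5  81.  128.7] t 27.6 w 0.0596 g 0.0 F [1.  0.1 0.4] yaw 80.8 j6 -1.29
shift m [0.0438 0.3044 0.0089] turn [ 0.07  0.24 -0.  ]
```

```bash
python3 -m creep '[[0,0.044,0.304,0.008,0,0,0],[0,0.044,0.304,0.008,0,0,0],[0,0.044,0.304,0.008,0,0,0],[0,0.044,0.304,0.008,0,0,0],[0,0.044,0.304,0.008,0,0,0],[0,0.044,0.304,0.008,0,0,0],[0,0.044,0.304,0.008,0,0,0],[0,0.044,0.304,0.008,0,0,0]]'; python3 -m creep '[[0,0,0,0,0,0,0],[0,0,0,0,0,0,0],[0,0,0,0,0,0,0]]'; python3 go.py 459 388.5 16 80.8
python3 - <<'E'
from h import *
sc=capture("scene"); t=capture("top")
cv2.imwrite("pics/v2.png",np.hstack([cv2.resize(sc[120:220,250:375,::-1],(500,400),interpolation=2),cv2.resize(t[180:240,160:225,::-1],(300,400),interpolation=2)]))
E
```

```text
clock: 28.45
position: [0.4566, 0.3892, 0.1171]
eef_rot: [-0.0, 0.079, 0.997, -0.0]
contact_force: [-0.2, -0.3, 0.9]
grip_width: 0.0881
grip_force: 0.0
clock: 28.75
position: [0.4572, 0.3863, 0.1174]
eef_rot: [-0.0, 0.081, 0.997, -0.0]
contact_force: [-1.0, 0.4, 0.2]
grip_width: 0.0882
grip_force: 0.0
now [457.2 386.3 117.4] t 28.8 w 0.0882 g 0.0 F [-1.   0.4  0.2] yaw 80.7 j6 -0.75
shift m [-0.0015  0.0025  0.1014] turn [-0.02 -0.01 -0.11]
```

View pics/v2.png

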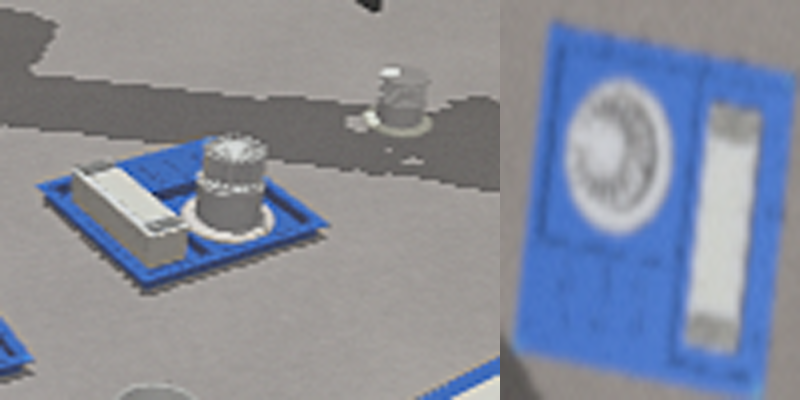

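The large kit looks right: the can and module stand in the square pocket (right panel, 620,155), and the driver lies flat in the long pocket (720,230). Now the spot.

```bash
python3 -m creep '[[0,-0.001,0.002,0.03,0,0,0],[0,-0.001,0.002,0.07,0,0,0],[0,-0.001,0.002,0.093,0,0,0],[0,-0.001,0.002,0.1,0,0,0],[0,-0.001,0.002,0.1,0,0,0]]'; python3 -m creep '[[0.7,0,0,0,0,0,0],[0.7,0,0,0,0,0,0],[0.7,0,0,0,0,0,0],[0.7,0,0,0,0,0,0],[0.7,0,0,0,0,0,0],[0.7,0,0,0,0,0,0],[0.7,0,0,0,0,0,0],[0.7,0,0,0,0,0,0]]' 8; python3 -m creep '[[0.7,0,0,0,0,0,0],[0.7,0,0,0,0,0,0],[0.7,0,0,0,0,0,0],[0.7,0,0,0,0,0,0]]' 25; python3 go.py
```

```text
clock: 29.35
position: [0.4577, 0.3887, 0.0163]
eef_rot: [-0.001, 0.081, 0.997, -0.001]
contact_force: [-0.6, 0.5, 0.3]
grip_width: 0.0881
grip_force: 0.0
clock: 30.15
position: [0.4583, 0.3897, 0.0175]
eef_rot: [-0.0, 0.08, 0.997, -0.0]
contact_force: [-0.6, -0.4, 2.2]
grip_width: 0.0395
grip_force: 8.0
clock: 30.55
position: [0.4583, 0.3897, 0.0175]
eef_rot: [-0.0, 0.08, 0.997, -0.0]
contact_force: [-1.6, -1.2, 4.0]
grip_width: 0.0394
grip_force: 25.0
now [458.3 389.7  17.5] t 30.6 w 0.0394 g 25.0 F [-1.6 -1.2  4. ] yaw 80.8 j6 -0.75
lampL [487.1 153. ] drvL [453.1  80.5] lampS [ 485.4 -123.1] drvS [ 467.7 -193.9]
```

```bash
python3 -m creep '[[0.7,0,0,-0.005,0,0,0],[0.7,0,0,-0.02,0,0,0],[0.7,0,0,-0.05,0,0,0],[0.7,0,0,-0.08,0,0,0],[0.7,0,0,-0.11,0,0,0],[0.7,0,0,-0.11,0,0,0],[0.7,0,0,-0.11,0,0,0]]'; python3 go.py 485.4 -123.1 120 76
```

```text
clock: 31.25
position: [0.4588, 0.3902, 0.1284]
eef_rot: [0.001, 0.08, 0.997, 0.001]
contact_force: [-0.2, -0.3, -3.5]
grip_width: 0.0395
grip_force: 25.0
now [458.8 390.2 128.4] t 31.2 w 0.0395 g 25.0 F [-0.2 -0.3 -3.5] yaw 80.8 j6 -0.75
shift m [-0.1084 -0.5024  0.0077] turn [0.11 0.09 4.8 ]
```

```bash
python3 -m creep '[[0.7,-0.004,-0.02,0,0,0,1],[0.7,-0.011,-0.05,0,0,0,2],[0.7,-0.019,-0.09,0,0,0,3],[0.7,-0.028,-0.13,0,0,0,4],[0.7,-0.037,-0.17,0,0,0,4.8],[0.7,-0.045,-0.21,0,0,0,4.8],[0.7,-0.054,-0.25,0,0,0,4.8],[0.7,-0.063,-0.29,0,0,0,4.8]]'; python3 -m creep '[[0.7,-0.005,-0.04,0,0,0,0],[0.7,-0.01,-0.08,0,0,0,0],[0.7,-0.015,-0.12,0,0,0,0],[0.7,-0.02,-0.16,0,0,0,0],[0.7,-0.025,-0.19,0,0,0,0],[0.7,-0.027,-0.205,0,0,0,0],[0.7,-0.027,-0.205,0,0,0,0],[0.7,-0.027,-0.205,0,0,0,0]]'; python3 go.py 485.4 -123.1 20.5 76
```

```text
clock: 32.05
position: [0.4716, 0.0907, 0.1251]
eef_rot: [-0.002, 0.122, 0.993, -0.001]
contact_force: [0.7, -0.3, -1.5]
grip_width: 0.0391
grip_force: 25.0
clock: 32.85
position: [0.4489, -0.112, 0.1257]
eef_rot: [-0.002, 0.123, 0.992, 0.0]
contact_force: [0.4, -0.5, -2.3]
grip_width: 0.0392
grip_force: 25.0
now [ 448.9 -112.   125.7] t 32.9 w 0.0392 g 25.0 F [ 0.4 -0.5 -2.3] yaw 75.9 j6 -1.62
shift m [-0.0385 -0.0019  0.1051] turn [ 0.03 -0.19 -0.11]
```

```bash
python3 -m creep '[[0.7,-0.018,0,0.01,0,0,0],[0.7,-0.0385,-0.002,0.03,0,0,0],[0.7,-0.0385,-0.002,0.06,0,0,0],[0.7,-0.0385,-0.002,0.08,0,0,0],[0.7,-0.0385,-0.002,0.095,0,0,0],[0.7,-0.0385,-0.002,0.1,0,0,0],[0.7,-0.0385,-0.002,0.1,0,0,0],[0.7,-0.0385,-0.002,0.1,0,0,0]]'; python3 go.py 485.4 -123.1 20.5 76
```

```text
clock: 33.65
position: [0.488, -0.1229, 0.0278]
eef_rot: [0.0, 0.122, 0.993, -0.0]
contact_force: [-0.6, -0.4, -1.6]
grip_width: 0.0392
grip_force: 25.0
now [ 488.  -122.9   27.8] t 33.6 w 0.0392 g 25.0 F [-0.6 -0.4 -1.6] yaw 76.0 j6 -1.62
shift m [ 0.0025 -0.0008  0.0073] turn [0.   0.04 0.04]
```

```bash
python3 -m creep '[[0.7,0.002,-0.001,0.003,0,0,0],[0.7,0.002,-0.001,0.005,0,0,0],[0.7,0.002,-0.001,0.006,0,0,0],[0.7,0.002,-0.001,0.0065,0,0,0],[0.7,0.002,-0.001,0.007,0,0,0],[0.7,0.002,-0.001,0.0075,0,0,0],[0.7,0.002,-0.001,0.0075,0,0,0]]'; python3 go.py 485.4 -123.1 20.5 76
```

```text
clock: 34.35
position: [0.4855, -0.1239, 0.0205]
eef_rot: [-0.0, 0.122, 0.993, -0.0]
contact_force: [-2.8, 0.3, 4.1]
grip_width: 0.0393
grip_force: 25.0
now [ 485.5 -123.9   20.5] t 34.4 w 0.0393 g 25.0 F [-2.8  0.3  4.1] yaw 76.0 j6 -1.63
shift m [ 0.0003  0.0007 -0.    ] turn [-0.   -0.   -0.01]
```

```bash
python3 -m creep '[[0.45,0,0,0,0,0,0],[0.4,0,0,0,0,0,0],[0.4,0,0,0,0,0,0],[0.4,0,0,-0.005,0,0,0],[0.4,0,0,-0.02,0,0,0],[0.4,0,0,-0.05,0,0,0],[0.3,0,0,-0.09,0,0,0],[0,0,0,-0.1,0,0,0]]' 5;  python3 -m creep '[[0,0,0,0,0,0,8.5],[0,0,0,0,0,0,17],[0,0,0,0,0,0,25.5],[0,0,0,0,0,0,34],[0,0,0,0,0,0,42.5],[0,0,0,0,0,0,51],[0,0,0,0,0,0,59.5],[0,0,0,0,0,0,68]]'; python3 go.py 461 -375 110 -76.5
```

```text
clock: 35.15
position: [0.4885, -0.1247, 0.1245]
eef_rot: [0.004, 0.122, 0.993, -0.001]
contact_force: [0.7, 0.4, 0.4]
grip_width: 0.0666
grip_force: 0.0
clock: 35.95
position: [0.485, -0.1237, 0.1192]
eef_rot: [-0.0, 0.658, 0.753, -0.0]
contact_force: [0.1, -0.0, 0.5]
grip_width: 0.0882
grip_force: 0.0
now [ 485.  -123.7  119.2] t 36.0 w 0.0882 g 0.0 F [ 0.1 -0.   0.5] yaw 7.6 j6 -0.43
shift m [-0.2459 -0.0572  0.0092] turn [-5.000e-02  1.000e-02  8.415e+01]
```

```bash
python3 -m creep '[[0,-0.031,-0.007,0.001,0,0,8.5],[0,-0.062,-0.014,0.002,0,0,17],[0,-0.093,-0.021,0.003,0,0,25.5],[0,-0.124,-0.028,0.004,0,0,34],[0,-0.155,-0.035,0.005,0,0,42.5],[0,-0.186,-0.042,0.006,0,0,51],[0,-0.216,-0.05,0.007,0,0,59.5],[0,-0.246,-0.057,0.008,0,0,68]]';  python3 -m creep '[[0,0,0,0,0,0,8.5],[0,0,0,0,0,0,16],[0,0,0,0,0,0,16],[0,0,0,0,0,0,16]]'; python3 go.py 461 -375 13 -76.5
python3 - <<'E'
from h import *
sc=capture("scene"); t=capture("top")
cv2.imwrite("pics/v3.png",np.hstack([cv2.resize(sc[170:270,115:265,::-1],(480,320),interpolation=2),cv2.resize(t[170:250,250:330,::-1],(320,320),interpolation=2)]))
E
```

```text
clock: 36.75
position: [0.4625, -0.3764, 0.111]
eef_rot: [-0.0, 0.967, 0.256, -0.0]
contact_force: [-0.4, -0.4, -0.3]
grip_width: 0.0882
grip_force: 0.0
clock: 37.15
position: [0.4628, -0.3751, 0.1112]
eef_rot: [-0.0, 0.992, 0.123, -0.0]
contact_force: [0.5, 0.4, -0.7]
grip_width: 0.0881
grip_force: 0.0
now [ 462.8 -375.1  111.2] t 37.1 w 0.0881 g 0.0 F [ 0.5  0.4 -0.7] yaw -75.8 j6 0.6
shift m [-0.0017 -0.0004  0.0982] turn [-0.05  0.03  0.68]
```

View pics/v3.png

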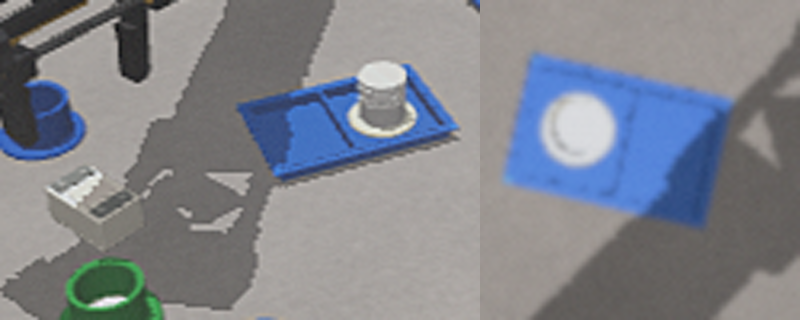

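The spot stands flange down in the bigger pocket (right panel, 578,130). No look-alike is within finger reach of the short driver. Descend on it.

```bash
python3 -m creep '[[0,-0.001,0,0.03,0,0,0.5],[0,-0.001,0,0.07,0,0,0.5],[0,-0.001,0,0.09,0,0,0.5],[0,-0.001,0,0.098,0,0,0.5],[0,-0.001,0,0.098,0,0,0.5]]'; python3 -m creep '[[0.7,0,0,0,0,0,0],[0.7,0,0,0,0,0,0],[0.7,0,0,0,0,0,0],[0.7,0,0,0,0,0,0],[0.7,0,0,0,0,0,0],[0.7,0,0,0,0,0,0],[0.7,0,0,0,0,0,0],[0.7,0,0,0,0,0,0]]' 8; python3 -m creep '[[0.7,0,0,0,0,0,0],[0.7,0,0,0,0,0,0],[0.7,0,0,0,0,0,0],[0.7,0,0,0,0,0,0]]' 25; python3 go.py
```

```text
clock: 37.75
position: [0.4615, -0.3747, 0.0126]
eef_rot: [-0.001, 0.993, 0.118, -0.001]
contact_force: [0.7, -0.5, 0.3]
grip_width: 0.0881
grip_force: 0.0
clock: 38.55
position: [0.4622, -0.3756, 0.014]
eef_rot: [0.0, 0.993, 0.118, 0.0]
contact_force: [-0.2, 0.4, 2.0]
grip_width: 0.0399
grip_force: 8.0
clock: 38.95
position: [0.4622, -0.3756, 0.014]
eef_rot: [-0.0, 0.993, 0.118, -0.0]
contact_force: [-1.1, 1.0, 3.6]
grip_width: 0.0396
grip_force: 25.0
now [ 462.2 -375.6   14. ] t 39.0 w 0.0396 g 25.0 F [-1.1  1.   3.6] yaw -76.5 j6 0.61
lampL [487.1 153. ] drvL [453.1  80.5] lampS [ 485.4 -123.1] drvS [ 467.7 -193.9]
```

Width 39.6 mm, as it should be. Lift.

```bash
python3 -m creep '[[0.7,0,0,-0.005,0,0,0],[0.7,0,0,-0.02,0,0,0],[0.7,0,0,-0.045,0,0,0],[0.7,0,0,-0.07,0,0,0],[0.7,0,0,-0.08,0,0,0],[0.7,0,0,-0.08,0,0,0],[0.7,0,0,-0.08,0,0,0]]'; python3 go.py 467.7 -193.9 80 -104
```

```text
clock: 39.65
position: [0.4619, -0.3753, 0.0935]
eef_rot: [-0.0, 0.993, 0.117, -0.0]
contact_force: [0.0, -0.1, -1.9]
grip_width: 0.0396
grip_force: 25.0
now [ 461.9 -375.3   93.5] t 39.6 w 0.0396 g 25.0 F [ 0.  -0.1 -1.9] yaw -76.5 j6 0.61
shift m [ 0.048  -0.1751  0.0135] turn [-1.000e-02  2.000e-02  2.749e+01]
```

```bash
python3 -m creep '[[0.7,0.005,-0.018,0,0,0,4],[0.7,0.014,-0.05,0,0,0,10],[0.7,0.024,-0.085,0,0,0,16],[0.7,0.033,-0.12,0,0,0,22],[0.7,0.042,-0.155,0,0,0,27.5],[0.7,0.048,-0.175,0,0,0,27.5],[0.7,0.048,-0.175,0.01,0,0,27.5],[0.7,0.048,-0.175,0.013,0,0,27.5]]'; python3 -m creep '[[0.7,0,0,0,0,0,0],[0.7,0,0,0,0,0,0],[0.7,0,0,0,0,0,0],[0.7,0,0,0,0,0,0]]'; python3 go.py 467.7 -193.9 17 -104
```

```text
clock: 40.45
position: [0.4666, -0.1935, 0.0786]
eef_rot: [-0.0, 0.993, -0.121, -0.002]
contact_force: [-0.5, -0.5, -1.8]
grip_width: 0.0398
grip_force: 25.0
clock: 40.85
position: [0.4682, -0.195, 0.081]
eef_rot: [0.0, 0.992, -0.122, 0.0]
contact_force: [0.3, -0.0, -0.9]
grip_width: 0.0398
grip_force: 25.0
now [ 468.2 -195.    81. ] t 40.9 w 0.0398 g 25.0 F [ 0.3 -0.  -0.9] yaw -104.1 j6 1.37
shift m [-0.0008 -0.0009  0.064 ] turn [ 0.01 -0.02 -0.06]
```

```bash
python3 -m creep '[[0.7,0,-0.001,0.02,0,0,0],[0.7,0,-0.001,0.04,0,0,0],[0.7,0,-0.001,0.053,0,0,0],[0.7,0,-0.001,0.06,0,0,0],[0.7,0,-0.001,0.062,0,0,0],[0.7,0,-0.001,0.062,0,0,0],[0.7,0,-0.001,0.062,0,0,0]]'; python3 -m creep '[[0.7,0,0,0.0005,0,0,0],[0.7,0,0,0.001,0,0,0],[0.7,0,0,0.0015,0,0,0],[0.7,0,0,0.002,0,0,0],[0.7,0,0,0.002,0,0,0]]';python3 go.py 467.7 -193.9 17 -104
```

```text
clock: 41.55
position: [0.469, -0.1936, 0.0196]
eef_rot: [0.0, 0.993, -0.122, 0.001]
contact_force: [0.6, -0.3, -1.4]
grip_width: 0.0396
grip_force: 25.0
clock: 42.05
position: [0.4684, -0.1933, 0.017]
eef_rot: [0.0, 0.993, -0.122, 0.0]
contact_force: [-0.2, -0.0, 0.7]
grip_width: 0.04
grip_force: 25.0
now [ 468.4 -193.3   17. ] t 42.0 w 0.04 g 25.0 F [-0.2 -0.   0.7] yaw -104.0 j6 1.37
shift m [-0.0005  0.0008  0.    ] turn [ 0.   -0.02 -0.  ]
```

Just touching. Half a millimetre more, then release and retreat.

```bash
python3 -m creep '[[0.7,0,0,0.0005,0,0,0],[0.7,0,0,0.0005,0,0,0]]'; python3 -m creep '[[0.45,0,0,0,0,0,0],[0.42,0,0,0,0,0,0],[0.42,0,0,0,0,0,0],[0.42,0,0,-0.005,0,0,0],[0.42,0,0,-0.02,0,0,0],[0.42,0,0,-0.05,0,0,0],[0.3,0,0,-0.09,0,0,0],[0.3,0,0,-0.11,0,0,0]]' 5; python3 -m creep '[[0.3,0.02,0.15,-0.05,0,0,0],[0.3,0.02,0.25,-0.05,0,0,0],[0.3,0.02,0.25,-0.05,0,0,0],[0.3,0.02,0.25,-0.05,0,0,0],[0.3,0.02,0.25,-0.05,0,0,0],[0.3,0.02,0.25,-0.05,0,0,0],[0.3,0.02,0.25,-0.05,0,0,0]]'
python3 - <<'E'
from h import *
sc=capture("scene"); t=capture("top")
cv2.imwrite("pics/v4.png",np.vstack([cv2.resize(sc[130:290,100:380,::-1],(560,320),interpolation=2),cv2.resize(t[120:260,125:370,::-1],(560,280),interpolation=2)]))
E
```

```text
clock: 42.25
position: [0.4684, -0.1933, 0.017]
eef_rot: [-0.0, 0.993, -0.122, 0.0]
contact_force: [-2.2, 0.9, 5.1]
grip_width: 0.0394
grip_force: 25.0
clock: 43.05
position: [0.4699, -0.194, 0.1299]
eef_rot: [0.001, 0.993, -0.122, 0.002]
contact_force: [0.7, 0.1, 0.8]
grip_width: 0.0617
grip_force: 0.0
clock: 43.75
position: [0.4267, -0.442, 0.1767]
eef_rot: [0.0, 0.992, -0.123, 0.0]
contact_force: [-0.2, -0.2, 0.1]
grip_width: 0.0618
grip_force: 0.0
```

View pics/v4.png

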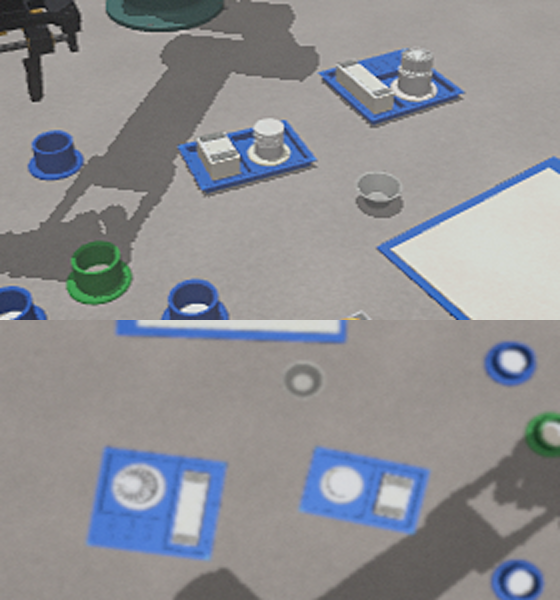

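Both kits are complete. The can and module are at (138,485) and the long driver at (190,508). The spot is at (341,484) and the short driver at (394,495), along the short side. The cup at (303,378) is untouched and the arm is clear.

```bash
python3 -c "
from station import hand_in
print(hand_in())"
```

```text
the job is handed in; nothing more can be done
None
```

Both lighting kits are made up as asked and handed in at about 44 s on the clock, with the reflector cup and the look-alikes left alone.

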